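Open the wire feeder for a drive-roll change

TASK

The wire feeder needs a new drive roll, so open it up: take the screwdriver from its rack, turn both slotted cam fasteners on the feeder's top panel a quarter turn anticlockwise to release them, and put the screwdriver back upright in its hole in the rack. Lift the panel off by its handle and lay it gently, flat and handle up, on the clear part of the rubber mat, then swing the red-gripped pressure arm inside the feeder right up and leave it standing. Leave the new drive roll and the brass guide on the mat where they are.

Things in the scene. Friction and masses are not known exactly. Their poses are not given: they have to be found in the camera images.
- feeder: Red sheet-steel wire feeder housing fixed to the bench, 200 (x) by 260 (y) by 120 mm high, brass gun socket on its +y end. Origin at the centre of its underside. Its top has an opening 130 (x) by 176 (y) mm, centred, with an 8 mm lip, covered by the panel.
- panel: Loose grey steel panel, 150 (x) by 200 (y) by 4 mm, 0.35 to 0.6 kg, lying centred on the feeder's top, axes parallel to the feeder's, free to shift 4 mm. Origin: centre of the sheet's underside (120 mm up on the feeder). Flanges and lock bodies reach 16 mm below it into the opening: lift it straight at first; laid down, its origin stands 16 mm above its support. Held until both cams are turned.
- cam_left (a joint): Turn of the slotted cam fastener at the panel's +y end, rad: 0 locked (starts 0 to 0.15), grows anticlockwise seen from above, stop at 1.6; its tongue is free of the feeder's lip beyond 1.35. Stiff by 0.06 N m of friction; stays where it is left. A fixed black bezel ring, 32 mm diameter, surrounds the steel core, so only a blade in the slot turns it.
- cam_right (a joint): The same for the cam fastener at the panel's -y end.
- cam_left_slot (a point): Centre of the slot's floor in the left cam, at (0, 74, 5) mm in the panel's frame, turns with the cam; its x axis runs along the slot (at joint 0 parallel to the panel's x axis). Slot 16 mm long with closed ends, 5 mm wide, 7 mm deep, its top 3 mm flared to 9 mm wide, mouth 12 mm above the panel's underside.
- cam_right_slot (a point): The same in the right cam, at (0, -74, 5) mm in the panel's frame.
- driver: Loose flat-blade screwdriver, 165 mm long, 0.11 kg, upright in the rack hole, blade down. Origin at the blade's tip, z up. Blade 12 mm wide (its x), 2 mm thick (its y); orange hexagonal handle 26 mm across flats, 75 to 163 mm above the tip; flats face +-y and 60, 120 degrees from there. The blade has up to 0.25 rad of play in a slot: turn it some 1.8 rad for a quarter turn of the cam.
- driver_tip (a point): Centre of the screwdriver blade's tip, same frame as the screwdriver.
- rack: Blue steel tool rack fixed to the bench, 90 by 160 mm, top plate at 85 mm, row of copper contact tips standing 16 mm proud at each end of the plate, 56 mm from the hole. Origin at the centre of its underside.
- rack_hole (a point): Centre of the mouth of the rack's screwdriver hole, 19 mm diameter, through the 10 mm top plate, at the rack's centre, 85 mm above the bench. The screwdriver's handle rests on the plate, its tip 75 mm below it.
- mat: Black rubber mat fixed to the bench, 260 (x) by 240 (y) by 4 mm. Origin at the centre of its underside. It lies to one side of the feeder and the rack to the other; which is which changes.
- mat_clear (a point): Centre of the clear part of the mat, on its top face, 35 mm from the mat's centre towards its -x edge.
- press_arm (a joint): Lift of the pressure arm inside the feeder, rad: 0 down on the drive roll (starts 0 to 0.06), grows as the grip end rises, stop at 1.2. About 4 N at the grip raises it; it stays where it is left.
- press_arm_grip (a point): Centre of the pressure arm's red grip, a cylinder 20 mm in diameter and 26 mm long with its axis along the feeder's x (the hinge direction), so its flat ends can be pinched along x. Down, it lies at (0, 40, 98) mm in the feeder's frame, 22 mm below the rim; free space beside and 30 mm under it.
- pivot (a point): Hinge axis of the pressure arm, at (0, -50, 80) mm in the feeder's frame, axis along the feeder's x; the grip swings up and towards -y about it.
- drive_roll: New steel drive roll, 38 mm diameter, 13 mm high, lying near the mat's +x edge, about 100 mm from the mat's centre. Leave it.
- panel_handle (a point): Middle of the panel's black pull-handle bar, 39 mm above the panel's origin, over its centre of mass. The bar runs along the panel's y axis: 12 mm wide (x), 102 mm long (y), 10 mm high, with 30 mm free under it.
- guide: New brass wire guide, flange 28 mm diameter, 32 mm high, standing near the mat's +x edge, about 100 mm from the mat's centre. Leave it.

How it is judged:
On the way, in this order (a step that is already met when the one before it is completed fails the run):
1. the screwdriver's blade is seated in one of the cam slots ((distance between driver_tip and cam_left_slot below 0.005 m or distance between driver_tip and cam_right_slot below 0.005 m)), for 0.1 s.
2. both cams are turned past 1.35 rad with the panel still on the feeder (value of joint each of cam_left, cam_right above 1.35 rad and z of panel in the frame of feeder below 0.125 m), for 0.1 s.
3. the panel lies flat, handle up, on the clear part of the mat (its centre within 60 mm of the clear part's centre) (horizontal distance between panel and mat_clear below 0.06 m and height (world z) of panel below 0.026 m and angle between panel's own z axis and vertical below 0.1 rad), for 0.2 s.
4. the pressure arm is raised beyond 1.05 rad (value of joint press_arm above 1.05 rad), for 0.2 s.
At the end, for the whole second after the job is handed in: Both cams beyond 1.3 rad; panel at rest, flat (0.1 rad), handle up, its centre within 60 mm of the centre of the mat's clear part; screwdriver at rest, upright (0.2 rad) and fully down in the rack hole (tip under 20 mm above the bench); pressure arm beyond 1.0 rad (all of step 3 and value of joint each of cam_left, cam_right above 1.3 rad and linear speed of each of panel, driver below 0.02 m/s and horizontal distance between driver_tip and rack_hole below 0.015 m and height (world z) of driver_tip below 0.02 m and angle between driver's own z axis and vertical below 0.2 rad and value of joint press_arm above 1 rad); the robot touches nothing.
It fails at once if the panel is dropped (it moves faster than 0.5 m/s while the fingers do not hold it) (linear speed of panel above 0.5 m/s and contact force between the fingers and panel below 0.1 N).
It fails at once if the new drive roll or the new guide is moved more than 20 mm (distance of any of drive_roll, guide from where it was at the start of the episode above 0.02 m).
It also fails if it takes over 72 s, if anything falls off the work surface, if the arm or the gripper's body presses on something with over 40 N, if the wrist force passes 120 N, or if a joint passes its speed limit or range.

ROBOT

A 7-joint arm with a two-finger parallel gripper is mounted at the origin on the work surface. World frame = base frame: x ahead of the robot, y to its left, z up, the work surface at z = 0. Lengths are in m, angles in rad, forces in N, time in s.
With the tool pointing down it reaches from about 0.4 to 0.85 m from the base axis. Payload 4.5 kg.
Tool frame: the origin (TCP) lies at the very end of the fingers, on their centre line; the grasp point (between the pads) lies 19 mm behind it (tcp_to_grasp is the z of the grasp point in the tool frame, in m); z points along the fingers, y is the line along which they close (so a half turn about z gives the same grasp; the last joint's range is limited). The gripper opens to 88 mm and grips with 3 to 60 N. Pads are 18 mm wide; open, the fingers measure 123 mm over their backs; the gripper's body (75 mm by 187 mm) begins 45 mm behind the grasp point.
Start: joints at [1.177, 0.689, -0.195, 1.565, 0.157, 0.902, -0.215], TCP at [0.259, -0.569, 0.239] pointing down, gripper open.
Joint ranges: [-3.01, 3.01], [-0.46, 2.08], [-1.47, 1.51], [0.13, 2.56], [-1, 4.14], [0.04, 2.09], [-2.66, 2.66]. Speed limits (rad/s): [2.57, 2.57, 3.14, 3.14, 3.14, 3.14, 3.14].

INTERFACE

Orientations are given as a unit quaternion [x, y, z, w].
In Python, from plant import * gives the robot as it stands. The module is installed in compiled form; this text tells all that it offers.
- The arm moves only by the shell command python3 -m jog 'ROWS' [OPENING] [FORCE]. ROWS is JSON, a list that holds one entry, the list of rows, each a list of 6 numbers: the shift along the tool's x, y, z in m, then the turn, a rotation vector about the tool's x, y, z in rad. In form: [[[dx, dy, dz, ax, ay, az], ...]]. A call has 1 to 12 rows; each row shifts and turns the commanded pose from where the row before left it, along the tool's axes as they then stand; what a row does not reach is not made up. A row lasts 1/8 s, in which the tool goes at most 62.5 mm and 10.7 degrees, less where a joint would pass 70% of its speed; a pose out of reach is approached as far as the arm can. A call with a gripper value outside its range is refused whole. OPENING is the finger opening in m, from 0 to 0.0881, set as the call begins (- or left out, the last holds). The fingers move at their own pace and stop on an object; FORCE is the grip in N (left out, the last holds). Time passes only in rows, so rows that do not move let the fingers close. It gives the time, the measured TCP pose, the force, the opening and the grip force at its end, in the units of the state.
- get_state(): the state, without advancing time (a new reading comes with each control period).
- snapshot(name): name is "side" or "top"; returns a dict with "frame" (480x640x3 uint8, red, green, blue), "mtx" (3x3 intrinsics, pixels), "xyz" and "orientation" of the camera in the world. Camera axes: x right, y down, z forward; pixel columns grow to the right and rows downward; lengths in m; the calibration is good to about 2 mm. A picture is of the moment at which its call begins. There is no depth.
- finish_job(): hands the job in; it is judged then, once.
The state is a dict: "clock": time; "q": joint angles; "qd": joint speeds; "joint_torque": joint torques, N m; "tool_pos": TCP position; "eef_rot": TCP orientation; "contact_force": force on the tool from outside, world axes, zero at the start; "moment": the same for the moment, N m; "opening": opening from 0.0 (shut) to 1.0 (fully open); "finger_force": force on a finger pad.
Only numpy, scipy, OpenCV 4.12 (cv2) and the standard library are available. Lean on these libraries where they do the work, as an engineer would, in place of code of your own. Each camera call takes 0.05 s, during which the arm holds its last target. There are 200 camera calls.

## Working session

There is one attempt and no reset: what is moved stays moved. The work goes in short steps, Python scripts to look and compute and a shell command to move; the robot and the scene stay as the last step left them, time stands still between calls to the robot, and variables do not carry over. Pictures are saved under pics/ and viewed, at most 10 in all, crops included, and the job is handed in when it is done.

```bash
mkdir -p pics; cat > h.py <<'E'
from plant import *
import numpy as np, cv2
from scipy.spatial.transform import Rotation as R
def snap(n):
    s=snapshot(n); return s
def save(s,name,box=None,scale=1):
    f=s["frame"][:,:,::-1]
    if box: x0,y0,x1,y1=box; f=f[y0:y1,x0:x1]
    f=cv2.resize(np.ascontiguousarray(f),None,fx=scale,fy=scale,interpolation=cv2.INTER_CUBIC)
    cv2.imwrite("pics/"+name,f)
def cam(s):
    return np.array(s["mtx"]),np.array(s["xyz"]),R.from_quat(s["orientation"]).as_matrix() if np.size(s["orientation"])==4 else np.array(s["orientation"])
def ray(s,u,v):
    K,t,M=cam(s); d=M@np.linalg.inv(K)@np.array([u,v,1.]); return t,d
def at_z(s,u,v,z):
    t,d=ray(s,u,v); return t+d*(z-t[2])/d[2]
def proj(s,p):
    K,t,M=cam(s); c=K@(M.T@(np.array(p)-t)); return c[:2]/c[2]
E
python3 - <<'E'
from h import *
import pickle
for n in("top","side"):
    s=snap(n); save(s,n+"0.png",None,1.25); pickle.dump(s,open(n+"0.pkl","wb"))
    print(n,s["mtx"],s["xyz"],s["orientation"])
st=get_state(); print(st)
E
```

```text
top [[606.75781454   0.         317.18452119]
 [  0.         606.75781454 248.25558794]
 [  0.           0.           1.        ]] [0.39052807 0.00692568 1.72705186] [ 0.71190823 -0.70073867  0.03372703 -0.03185074]
side [[559.82593943   0.         317.92937126]
 [  0.         559.82593943 234.9624294 ]
 [  0.           0.           1.        ]] [0.34683076 1.03235412 0.77018163] [-0.08594754  0.87304509 -0.47804351  0.04335542]
{'clock': 0.1, 'q': array([ 1.17680171,  0.68990971, -0.1945509 ,  1.56622985,  0.15730941,
        0.90250211, -0.21511643]), 'qd': array([ 5.17760197e-05, -1.37457090e-03, -7.12244655e-04, -2.20416815e-03,
       -1.54544770e-03, -1.70464857e-04, -1.59061646e-03]), 'joint_torque': array([-3.26430316e-03, -5.28499639e+01, -1.27166145e+00, -1.53837115e+01,
       -5.25701477e-02,  1.95968700e-03,  1.51342346e-05]), 'tool_pos': array([ 0.25902947, -0.56817389,  0.23798774]), 'eef_rot': array([ 9.77201355e-01,  2.12313040e-01, -2.27923072e-04, -7.95553771e-04]), 'contact_force': array([-0.10155195,  0.07484962,  0.23923613]), 'moment': array([-0.02072236,  0.01406749, -0.01440453]), 'finger_force': 0.0, 'opening': 1.0009034124823941}
```

View pics/top0.png

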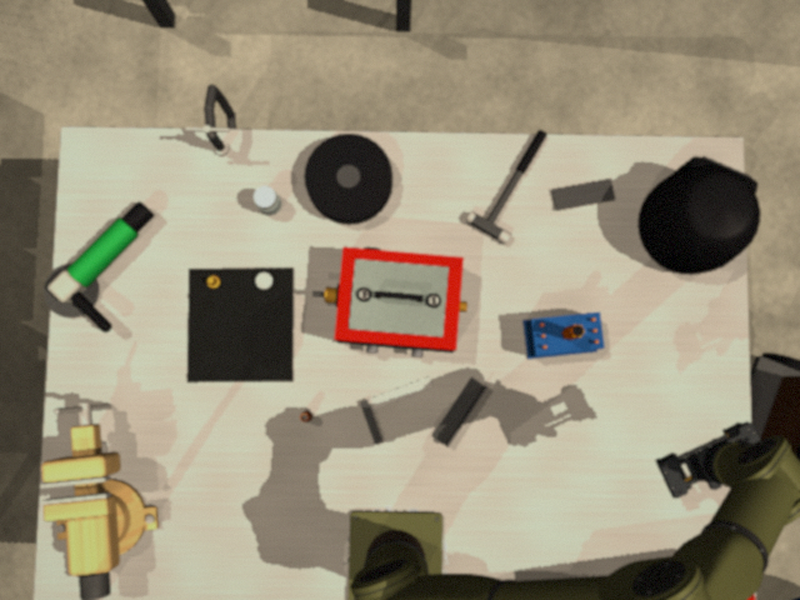

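View pics/side0.png

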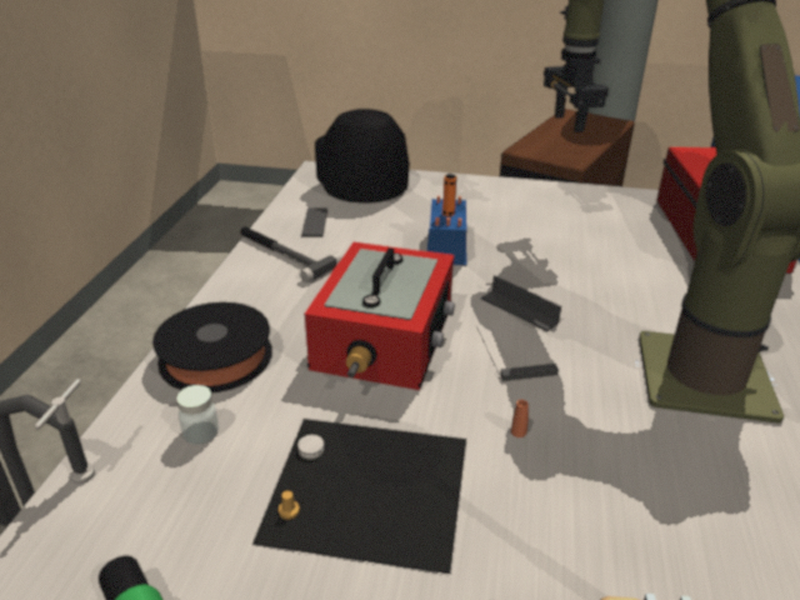

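The top view shows the mat at about (240,325), the feeder at (400,299) and the rack with the orange driver at (565,335), in 1.25x pixels. Next I'll take enlarged crops.

```bash
python3 - <<'E'
from h import *
import pickle
s=pickle.load(open("top0.pkl","rb")); save(s,"topc.png",(264,188,490,300),3.5)
s=pickle.load(open("side0.pkl","rb")); save(s,"sidec.png",(240,130,390,310),3.3)
E
```

```text
(no output)
```

View pics/topc.png

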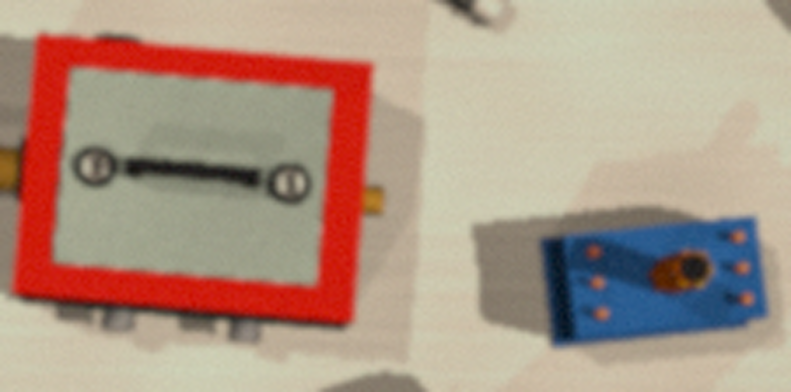

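View pics/sidec.png

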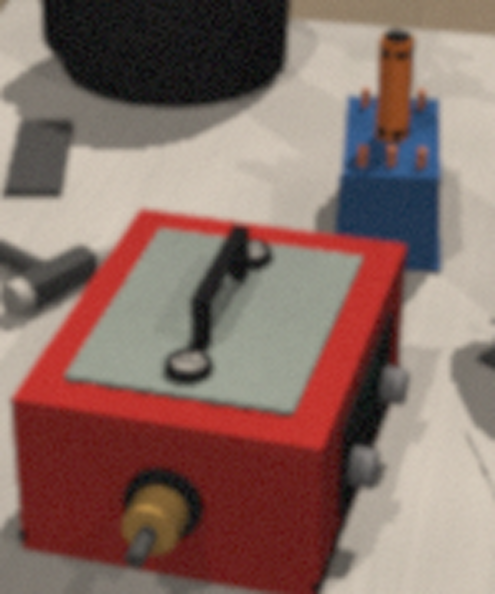

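```bash
python3 - <<'E'
from h import *
import pickle
s=pickle.load(open("top0.pkl","rb")); d=pickle.load(open("side0.pkl","rb"))
T=lambda x,y,z:at_z(s,264+(x+.5)/3.5-.5,188+(y+.5)/3.5-.5,z)
S=lambda x,y,z:at_z(d,240+(x+.5)/3.3-.5,130+(y+.5)/3.3-.5,z)
np.set_printoptions(precision=4,suppress=True)
fc=np.array([T(*p,.12) for p in[(40,37),(372,65),(352,325),(15,293)]])
pc=np.array([T(*p,.124) for p in[(72,68),(333,90),(320,288),(53,265)]])
for n,c in(("feeder",fc),("panel",pc)):
    e=[c[i]-c[(i+1)%4] for i in range(4)]
    print(n,c.mean(0),[np.linalg.norm(x) for x in e],"yaw y-axis",[np.degrees(np.arctan2(-x[0],x[1])) for x in(e[0],-e[2])])
cl,cr=T(96,165,.132),T(290,183,.132);print("cams",cl,cr,np.linalg.norm(cl-cr),np.degrees(np.arctan2(-(cl-cr)[0],(cl-cr)[1])),(cl+cr)/2)
l=np.mean([T(*p,.101) for p in[(594,252),(598,282),(602,313)]],0);r=np.mean([T(*p,.101) for p in[(739,236),(743,267),(748,298)]],0)
print("rack",(l+r)/2,np.linalg.norm(l-r),np.degrees(np.arctan2(-(l-r)[0],(l-r)[1])))
print("driver top",T(695,267,.174),"side",S(397,36,.174))
fs=np.array([S(*p,.12) for p in[(18,400),(143,211),(406,243),(325,450)]]);print("feeder side",fs.mean(0));
ps=np.array([S(*p,.124) for p in[(66,380),(157,228),(364,255),(296,412)]]);print("panel side",ps.mean(0))
print("cams side",S(188,363,.132),S(257,253,.132))
m=np.array([at_z(s,x/1.25,y/1.25,.004) for x,y in[(188,268),(293,267),(293,381),(189,381)]]);print("mat",m,m.mean(0))
print("roll,guide",at_z(s,264/1.25,281/1.25,.015),at_z(s,213/1.25,282/1.25,.03))
E
```

```text
feeder [ 0.5653 -0.0014  0.12  ] [np.float64(0.25502686017839254), np.float64(0.19952505511490676), np.float64(0.25618759244864836), np.float64(0.19696852645898874)] yaw y-axis [np.float64(-3.946114297545721), np.float64(-4.518489467547638)]
panel [ 0.5663 -0.0011  0.124 ] [np.float64(0.19974080427793392), np.float64(0.15148653812019727), np.float64(0.20259615209923643), np.float64(0.15118731296257837)] yaw y-axis [np.float64(-3.940031367077219), np.float64(-4.021643737330496)]
cams [0.5736 0.0735 0.132 ] [ 0.5623 -0.0733  0.132 ] 0.14721822118521458 -4.4141756170014705 [0.568  0.0001 0.132 ]
rack [ 0.4996 -0.3678  0.101 ] 0.11249843777270434 6.9237262364166545
driver top [ 0.5006 -0.3689  0.174 ] side [ 0.5009 -0.3664  0.174 ]
feeder side [0.5662 0.0023 0.12  ]
panel side [0.5678 0.0043 0.124 ]
cams side [0.5738 0.08   0.132 ] [ 0.558  -0.0664  0.132 ]
mat [[0.6406 0.4828 0.004 ]
 [0.6468 0.2424 0.004 ]
 [0.3867 0.235  0.004 ]
 [0.383  0.4699 0.004 ]] [0.5143 0.3575 0.004 ]
roll,guide [0.612  0.3059 0.015 ] [0.6059 0.418  0.03  ]
```

```bash
cat >> h.py <<'E'
np.set_printoptions(precision=4,suppress=True)
def plan(xyz,yaw,off=0):
    st=get_state(); p=st["tool_pos"]; Rc=R.from_quat(st["eef_rot"])
    Rt=R.from_euler("z",yaw,degrees=True)*R.from_euler("x",180,degrees=True)
    print("t",st["clock"],"pos",p,"yaw",(lambda x:np.degrees(np.arctan2(x[1],x[0])))(Rc.apply([1,0,0])),"q7",st["q"][6],"F",st["contact_force"],"open",st["opening"]*.088,"ff",st["finger_force"])
    print("shift",Rc.inv().apply(np.array(xyz)-p),"turn",(Rc.inv()*Rt).as_rotvec())
E
python3 -c "
from h import *
plan([.5005,-.368,.238],6.9)"
```

```text
t 0.1 pos [ 0.259  -0.5682  0.238 ] yaw 24.515887245094227 q7 -0.21511643456690513 F [-0.1016  0.0748  0.2392] open 0.08807950029845067 ff 0.0
shift [ 0.3028 -0.0819  0.0001] turn [-0.0016  0.0004  0.3075]
```

```bash
python3 -m jog '[[[0.03,-0.008,0,0,0,0],[0.05,-0.014,0,0,0,0],[0.055,-0.015,0,0,0,0],[0.055,-0.015,0,0,0,0],[0.05,-0.014,0,0,0,0],[0.04,-0.011,0,0,0,0],[0.023,-0.005,0,0,0,0],[0,0,0,0,0,0.154],[0,0,0,0,0,0.154],[0,0,0,0,0,0]]]' 0.05 20
python3 -c "
from h import *
plan([.5005,-.368,.116],6.9)"
```

```text
clock: 1.35
tool_pos: [0.5008, -0.3681, 0.2383]
eef_rot: [0.998, 0.061, -0.001, -0.0]
contact_force: [0.2, 0.1, 0.1]
opening: 0.568
finger_force: 0.0
t 1.35 pos [ 0.5008 -0.3681  0.2383] yaw 6.972090169522485 q7 -0.9430045632831013 F [0.1889 0.1402 0.0544] open 0.04995694618307262 ff 0.0
shift [-0.0002 -0.0001  0.1223] turn [-0.0001  0.0011  0.0013]
```

```bash
python3 -m jog '[[[0,0,0.03,0,0,0],[0,0,0.04,0,0,0],[0,0,0.03,0,0,0],[0,0,0.015,0,0,0],[0,0,0.007,0,0,0],[0,0,0,0,0,0]]]' && python3 -m jog '[[[0,0,0,0,0,0],[0,0,0,0,0,0],[0,0,0,0,0,0],[0,0,0,0,0,0]]]' 0.01 35
python3 - <<'E'
from h import *
plan([.5005,-.368,.116],6.9)
s=snap("side"); save(s,"g1.png",(300,110,420,200),6.5)
E
```

```text
clock: 2.1
tool_pos: [0.5013, -0.3686, 0.1171]
eef_rot: [0.998, 0.06, 0.0, 0.0]
contact_force: [0.4, 0.1, -0.1]
opening: 0.568
finger_force: 0.0
clock: 2.6
tool_pos: [0.5014, -0.3685, 0.1175]
eef_rot: [0.998, 0.06, 0.001, 0.0]
contact_force: [-1.0, 0.5, 5.5]
opening: 0.316
finger_force: 35.0
t 2.6 pos [ 0.5014 -0.3685  0.1175] yaw 6.87080757066292 q7 -0.9631205417330023 F [-0.965   0.4738  5.5065] open 0.027824142403794723 ff 34.99138190061785
shift [-0.0009 -0.0006  0.0015] turn [ 0.0007 -0.001  -0.0005]
```

View pics/g1.png

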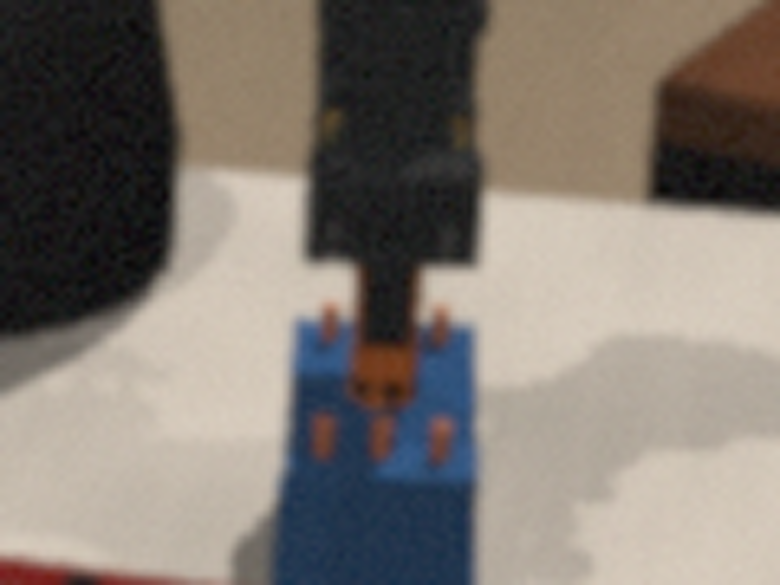

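```bash
python3 -m jog '[[[0,0,0,0,0,0],[0,0,0,0,0,0],[0,0,-0.015,0,0,0],[0,0,-0.03,0,0,0],[0,0,-0.04,0,0,0],[0,0,-0.04,0,0,0],[0,0,-0.03,0,0,0],[0,0,-0.015,0,0,0],[0,0,0,0,0,0]]]' - 60
python3 - <<'E'
from h import *
plan([.5005,-.368,.116],6.9)
s=snap("side"); t=snap("top"); 
import pickle; pickle.dump((s,t),open("g2.pkl","wb"))
a=[cv2.resize(f,(400,600),interpolation=cv2.INTER_CUBIC) for f in (s["frame"][70:190,320:400],t["frame"][210:300,420:480])]
cv2.imwrite("pics/g2.png",np.hstack(a)[:,:,::-1])
E
```

```text
clock: 3.78
tool_pos: [0.5011, -0.3686, 0.2874]
eef_rot: [0.998, 0.06, 0.001, 0.001]
contact_force: [-0.7, 0.3, -1.5]
opening: 0.312
finger_force: 60.0
t 3.775 pos [ 0.5011 -0.3686  0.2874] yaw 6.85569426949623 q7 -0.9379894772914489 F [-0.651   0.3386 -1.532 ] open 0.02741578469989811 ff 59.98733207699843
shift [-0.0007 -0.0009  0.1714] turn [ 0.0011 -0.001  -0.0008]
```

View pics/g2.png

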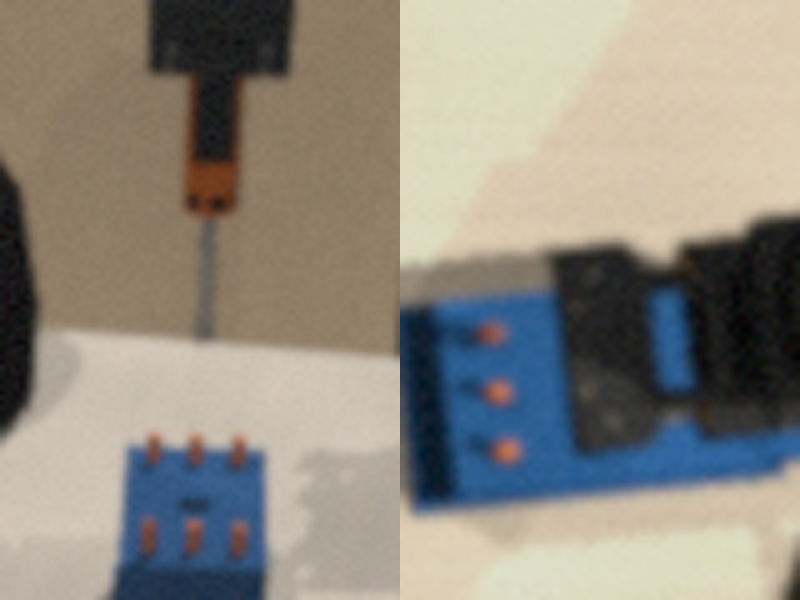

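```bash
python3 - <<'E'
from h import *
import pickle
s,t=pickle.load(open("g2.pkl","rb"))
f=lambda p:(np.array(proj(s,p))-[320,70]+.5)*5
p=get_state()["tool_pos"]
for dz in(0,-.03,-.0325,-.1075,): print(dz,f(p+[0,0,dz]))
# measured tip, on plane y=p_y
t0,d=ray(s,320+205.5/5-.5,70+338/5-.5); print("tip on plane y:",t0+d*(p[1]-t0[1])/d[1])
t0,d=ray(s,320+211/5-.5,70+215/5-.5); print("collar on plane y:",t0+d*(p[1]-t0[1])/d[1])
plan([.5737,.0766,.2874],-4.2)
E
```

```text
0 [214.0237 152.579 ]
-0.03 [211.1936 208.4876]
-0.0325 [210.9606 213.0908]
-0.1075 [204.1645 347.3442]
tip on plane y: [ 0.4998 -0.3679  0.1834]
collar on plane y: [ 0.5002 -0.3679  0.252 ]
t 3.875 pos [ 0.5003 -0.3679  0.2855] yaw 6.8682687848288335 q7 -0.9379957489384821 F [-0.5846 -0.1774 -0.7724] open 0.027240438698589914 ff 59.98749780817889
shift [ 0.1261 -0.4326 -0.0015] turn [-0.0013  0.002   0.1932]
```

```bash
python3 -m jog '[[[0.006,-0.02,0,0,0,0],[0.012,-0.04,0,0,0,0],[0.015,-0.052,0,0,0,0],[0.015,-0.052,0,0,0,0],[0.015,-0.052,0,0,0,0],[0.015,-0.052,0,0,0,0],[0.015,-0.052,0,0,0,0],[0.015,-0.052,0,0,0,0],[0.012,-0.04,0,0,0,0],[0.005,-0.02,0,0,0,0],[0,0,0.01,0,0,0.12],[0,0,0,0,0,0]]]'
python3 - <<'E'
from h import *
plan([.573,.076,.25],0)
s=snap("side"); t=snap("top"); 
import pickle; pickle.dump((s,t),open("g3.pkl","wb"))
u,v=proj(s,[.573,.076,.14]);print(u,v);x0,y0=int(u)-32,int(v)-48;
U,V=proj(t,[.573,.076,.2]);X,Y=int(U)-32,int(V)-48;print(x0,y0,X,Y)
a=[cv2.resize(f,(400,600),interpolation=cv2.INTER_CUBIC) for f in (s["frame"][y0:y0+96,x0:x0+64],t["frame"][Y:Y+96,X:X+64])]
cv2.imwrite("pics/g3.png",np.hstack(a)[:,:,::-1])
E
```

```text
clock: 5.38
tool_pos: [0.5722, 0.0748, 0.2757]
eef_rot: [1.0, 0.0, -0.001, 0.001]
contact_force: [-0.8, -1.1, -1.7]
opening: 0.31
finger_force: 60.0
t 5.375 pos [0.5722 0.0748 0.2757] yaw 0.023149636938931396 q7 -1.798282599310139 F [-0.8066 -1.1095 -1.6664] open 0.02726147759816872 ff 59.98774767620489
shift [ 0.0008 -0.0013  0.0257] turn [0.0017 0.0029 0.0004]
297.34771010322527 235.45415252330653
265 187 257 183
```

View pics/g3.png

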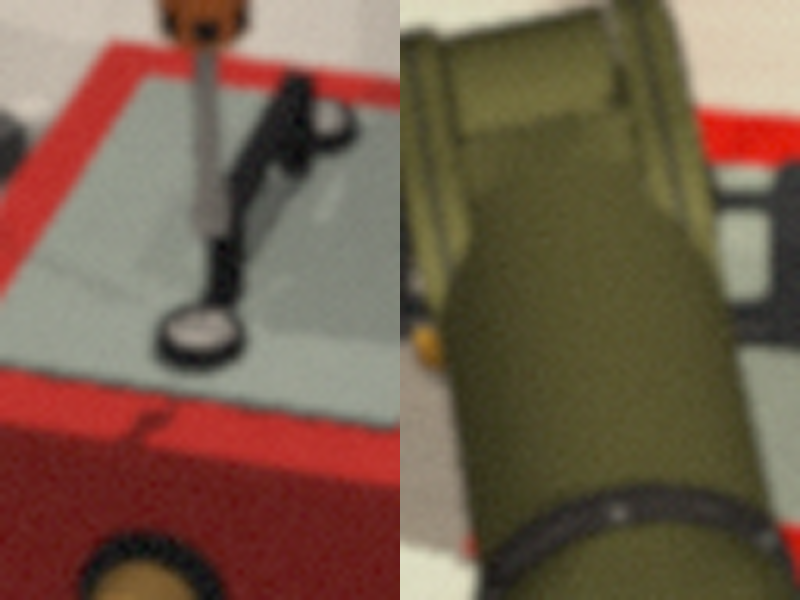

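```bash
python3 - <<'E'
from h import *
import pickle
s,t=pickle.load(open("g3.pkl","rb"))
c=lambda x,y:np.array([265+(x+.5)/6.25-.5,187+(y+.5)/6.25-.5])
p=get_state()["tool_pos"]; print(p)
for k in(.105,.1075): 
  q=proj(s,p-[0,0,k]); print("tip pred crop",(q+.5-[265,187])*6.25-.5)
off=c(208,234)-proj(s,p-[0,0,.1065]); print("px off",off)
print("cam raw",at_z(s,*c(202,334),.132),"corrected",at_z(s,*(c(202,334)-off),.132), "corr u only",at_z(s,*(c(202,334)-[off[0],0]),.132))
E
```

```text
[0.5731 0.0745 0.2766]
tip pred crop [204.1455 222.1436]
tip pred crop [204.2476 228.631 ]
px off [0.6069 1.2739]
cam raw [0.5729 0.0812 0.132 ] corrected [0.5752 0.0767 0.132 ] corr u only [0.5741 0.0815 0.132 ]
```

```bash
python3 -m jog '[[[0.0015,-0.001,0.01,0,0,0],[0,0,0.012,0,0,0],[0,0,0.008,0,0,0],[0,0,0.003,0,0,0],[0,0,0,0,0,0]]]'
python3 - <<'E'
from h import *
plan([.5745,.0757,.2315],0)
s=snap("side"); 
import pickle; pickle.dump(s,open("g4.pkl","wb"))
save(s,"g4.png",(270,195,330,255),10)
E
```

```text
clock: 6.1
tool_pos: [0.5749, 0.0765, 0.2435]
eef_rot: [1.0, -0.0, -0.0, 0.0]
contact_force: [-0.3, -0.2, -1.1]
opening: 0.311
finger_force: 60.0
t 6.1 pos [0.5749 0.0765 0.2435] yaw -0.006951924119318016 q7 -1.803010184246722 F [-0.3153 -0.1625 -1.1076] open 0.027390150732375003 ff 59.98734993394464
shift [-0.0004  0.0008  0.012 ] turn [ 0.0001  0.0003 -0.0001]
```

View pics/g4.png

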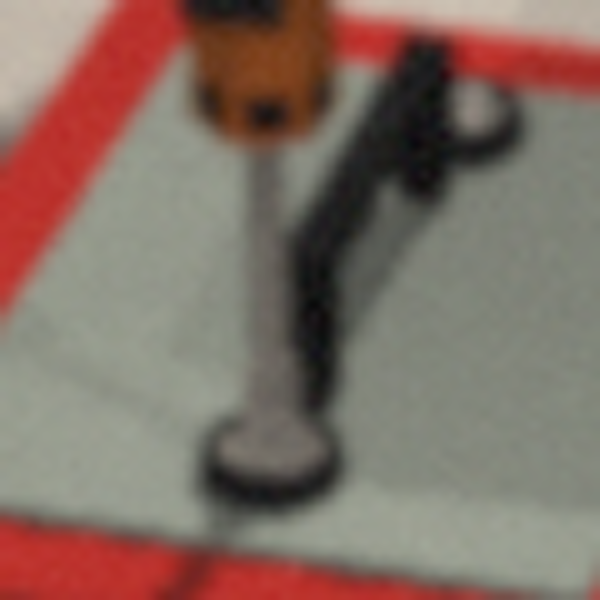

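```bash
python3 -m jog '[[[0,0,0.004,0,0,0],[0,0,0.004,0,0,0],[0,0,0.002,0,0,0],[0,0,0.002,0,0,0],[0,0,0,0,0,0]]]'
```

```text
clock: 6.78
tool_pos: [0.5752, 0.0762, 0.2322]
eef_rot: [1.0, -0.0, 0.0, 0.0]
contact_force: [-0.6, -1.2, 4.0]
opening: 0.304
finger_force: 60.0
```

```bash
python3 -m jog '[[[0,0,0.001,0,0,0],[0,0,0,0,0,-0.09],[0,0,0,0,0,-0.09],[0,0,0,0,0,-0.09],[0,0,0,0,0,0]]]'; python3 -c "
from h import *
st=get_state();print(st['moment'],st['contact_force'],st['tool_pos'])"
```

```text
clock: 7.4
tool_pos: [0.5757, 0.0762, 0.2321]
eef_rot: [0.991, 0.135, 0.001, 0.0]
contact_force: [-1.7, -1.1, 8.9]
opening: 0.308
finger_force: 60.0
[-0.3518  0.4659 -0.0071] [-1.7482 -1.0853  8.9181] [0.5757 0.0762 0.2321]
```

```bash
python3 -m jog '[[[0,0,0,0,0,-0.15],[0,0,0,0,0,-0.15],[0,0,0,0,0,-0.15],[0,0,0,0,0,0]]]'; python3 -c "
from h import *
st=get_state();print(st['moment'],st['contact_force'],st['tool_pos'])
s=snap('side'); save(s,'g5.png',(270,195,330,255),10)"
```

```text
clock: 7.9
tool_pos: [0.5756, 0.0767, 0.232]
eef_rot: [0.936, 0.353, 0.001, -0.0]
contact_force: [-1.3, -1.1, 9.0]
opening: 0.311
finger_force: 60.0
[-0.219   0.5175 -0.0232] [-1.346  -1.0557  8.958 ] [0.5756 0.0767 0.232 ]
```

View pics/g5.png

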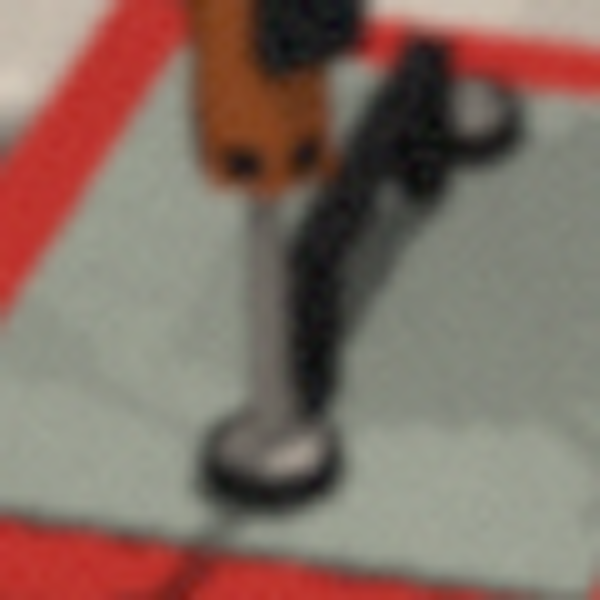

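```bash
python3 -m jog '[[[0,0,0,0,0,-0.15],[0,0,0,0,0,-0.15],[0,0,0,0,0,-0.15],[0,0,0,0,0,-0.15],[0,0,0,0,0,-0.15],[0,0,0,0,0,-0.15],[0,0,0,0,0,-0.08],[0,0,0,0,0,0]]]'; python3 - <<'E'
from h import *
st=get_state();print(st['moment'])
plan([.5745,.0757,.2315],99)
E
```

```text
clock: 8.95
tool_pos: [0.5749, 0.0772, 0.232]
eef_rot: [0.66, 0.751, 0.001, -0.0]
contact_force: [-2.8, -0.3, 10.5]
opening: 0.308
finger_force: 60.0
[-0.1029  0.8206 -0.1795]
t 8.95 pos [0.5749 0.0772 0.232 ] yaw 97.39902973872876 q7 -0.48233438455814814 F [-2.8229 -0.3384 10.4625] open 0.027129194786269857 ff 59.99851565575227
shift [-0.0014 -0.0006  0.0005] turn [ 0.0007 -0.001  -0.0279]
```

```bash
python3 -m jog '[[[0,0,0,0,0,0.08],[0,0,-0.006,0,0,0],[0,0,-0.012,0,0,0],[0,0,-0.02,0,0,0],[0,0,-0.014,0,0,0.1],[0,0,-0.004,0,0,0.18],[0,0,0,0,0,0.18],[0,0,0,0,0,0.18],[0,0,0,0,0,0.18],[0,0,0,0,0,0.18],[0,0,0,0,0,0.18],[0,0,0,0,0,0.18]]]'; python3 -m jog '[[[0,0,0,0,0,0.18],[-0.001,0.015,0,0,0,0.08],[-0.004,0.04,0,0,0,0],[-0.004,0.05,0,0,0,0],[-0.002,0.03,0,0,0,0],[-0.001,0.013,0,0,0,0],[0,0,0,0,0,0]]]'; python3 - <<'E'
from h import *
plan([.563,-.071,.243],0)
E
```

```text
clock: 10.45
tool_pos: [0.5752, 0.0768, 0.2874]
eef_rot: [0.992, 0.127, 0.0, -0.0]
contact_force: [-0.1, -0.1, -0.4]
opening: 0.304
finger_force: 60.0
clock: 11.32
tool_pos: [0.5643, -0.0715, 0.287]
eef_rot: [1.0, -0.0, 0.0, -0.0]
contact_force: [-0.0, 0.3, -0.6]
opening: 0.309
finger_force: 60.0
t 11.325 pos [ 0.5643 -0.0715  0.287 ] yaw -0.029649053111191984 q7 -1.5760846111944709 F [-0.0494  0.3104 -0.5799] open 0.027205958262447337 ff 59.98728559585288
shift [-0.0013 -0.0004  0.044 ] turn [-0.0006 -0.0005 -0.0005]
```

```bash
python3 -m jog '[[[-0.0007,0,0.015,0,0,0],[0,0,0.017,0,0,0],[0,0,0.009,0,0,0],[0,0,0.003,0,0,0],[0,0,0,0,0,0]]]'
python3 - <<'E'
from h import *
plan([.563,-.071,.2315],0)
s=snap("side"); import pickle; pickle.dump(s,open("g6.pkl","wb"))
save(s,"g6.png",(285,175,345,235),10)
E
```

```text
clock: 11.95
tool_pos: [0.5638, -0.071, 0.243]
eef_rot: [1.0, 0.0, 0.0, -0.0]
contact_force: [0.9, 0.2, -1.3]
opening: 0.309
finger_force: 60.0
t 11.95 pos [ 0.5638 -0.071   0.243 ] yaw 0.03269053395434529 q7 -1.583813038651397 F [ 0.8798  0.1871 -1.3231] open 0.0271828689285603 ff 59.98723636614159
shift [-0.0008 -0.      0.0115] turn [-0.0002 -0.0005  0.0006]
```

View pics/g6.png

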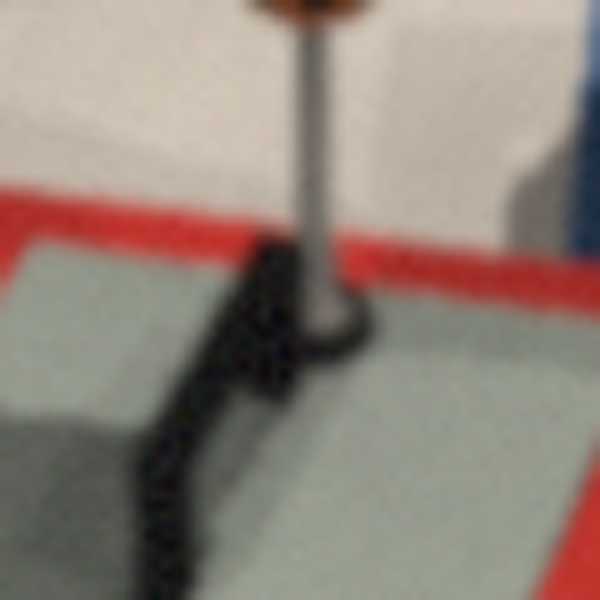

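```bash
python3 -m jog '[[[0.0007,0,0.004,0,0,0],[0,0,0.004,0,0,0],[0,0,0.002,0,0,0],[0,0,0.0025,0,0,0],[0,0,0,0,0,0]]]'
```

```text
clock: 12.62
tool_pos: [0.5647, -0.0717, 0.2319]
eef_rot: [1.0, -0.0, 0.001, 0.0]
contact_force: [-2.1, 0.5, 11.4]
opening: 0.308
finger_force: 60.0
```

```bash
python3 -m jog '[[[0,0,0,0,0,-0.09],[0,0,0,0,0,-0.15],[0,0,0,0,0,-0.15],[0,0,0,0,0,-0.15],[0,0,0,0,0,-0.15],[0,0,0,0,0,-0.15],[0,0,0,0,0,-0.15],[0,0,0,0,0,-0.15],[0,0,0,0,0,-0.15],[0,0,0,0,0,-0.15],[0,0,0,0,0,-0.15],[0,0,0,0,0,-0.12]]]';python3 - <<'E'
from h import *
st=get_state();print(st['moment'])
plan([.5645,-.0717,.232],99)
E
```

```text
clock: 14.12
tool_pos: [0.5643, -0.0708, 0.232]
eef_rot: [0.655, 0.756, 0.001, 0.0]
contact_force: [-2.3, 0.6, 11.7]
opening: 0.311
finger_force: 60.0
[ 0.3257  1.0708 -0.1141]
t 14.125 pos [ 0.5643 -0.0708  0.232 ] yaw 98.17595447967837 q7 -0.2546574649724027 F [-2.2927  0.598  11.7383] open 0.027391318827404827 ff 60.00700022326782
shift [-0.0009  0.0001 -0.    ] turn [ 0.0012 -0.0003 -0.0144]
```

```bash
python3 -m jog '[[[0,0,0,0,0,0.09],[0,0,-0.006,0,0,0],[0,0,-0.014,0,0,0],[0,0,-0.02,0,0,0],[0,0,-0.015,0,0,0.12],[0,0,-0.008,0,0,0.18],[0,0,0,0,0,0.18],[0,0,0,0,0,0.18],[0,0,0,0,0,0.18],[0,0,0,0,0,0.18],[0,0,0,0,0,0.18],[0,0,0,0,0,0.18]]]'; python3 - <<'E'
from h import *
plan([.5008,-.3683,.295],6.87)
E
```

```text
clock: 15.62
tool_pos: [0.5644, -0.0714, 0.2939]
eef_rot: [0.993, 0.117, 0.0, -0.0]
contact_force: [0.7, -0.7, -0.2]
opening: 0.311
finger_force: 60.0
t 15.625 pos [ 0.5644 -0.0714  0.2939] yaw 13.458178311828641 q7 -1.413801520696951 F [ 0.737  -0.6672 -0.198 ] open 0.027366624575208987 ff 59.98157584341243
shift [-0.1309  0.2739 -0.0012] turn [-0.0001 -0.0009  0.115 ]
```

```bash
python3 -m jog '[[[-0.01,0.022,0,0,0,0],[-0.02,0.042,0,0,0,0],[-0.024,0.05,0,0,0,0],[-0.024,0.05,0,0,0,0],[-0.024,0.05,0,0,0,0],[-0.018,0.038,0,0,0,0],[-0.011,0.022,0,0,0,0.115],[0,0,0,0,0,0]]]'; python3 - <<'E'
from h import *
plan([.5008,-.3683,.1175],6.87)
E
```

```text
clock: 16.62
tool_pos: [0.5009, -0.3712, 0.2935]
eef_rot: [0.998, 0.061, -0.0, 0.001]
contact_force: [-0.5, 1.0, -0.4]
opening: 0.31
finger_force: 60.0
t 16.625 pos [ 0.5009 -0.3712  0.2935] yaw 6.999452955826906 q7 -0.9859075002876523 F [-0.5036  0.9792 -0.4205] open 0.027256413703796695 ff 59.98723166179843
shift [ 0.0003 -0.0031  0.176 ] turn [0.0014 0.0003 0.0023]
```

```bash
python3 -m jog '[[[0,-0.003,0.015,0,0,0],[0,0,0.035,0,0,0],[0,0,0.03,0,0,0],[0,0,0.012,0,0,0],[0,0,0,0,0,0]]]'; python3 -c "
from h import *
plan([.5008,-.3683,.1175],6.87)"
```

```text
clock: 17.25
tool_pos: [0.5021, -0.3646, 0.2012]
eef_rot: [0.998, 0.064, -0.0, -0.001]
contact_force: [0.1, 0.1, -1.0]
opening: 0.31
finger_force: 60.0
t 17.25 pos [ 0.5021 -0.3646  0.2012] yaw 7.297869558477836 q7 -1.0149935848453022 F [ 0.1226  0.0874 -1.0222] open 0.027319350058576775 ff 59.986784948268905
shift [-0.0018  0.0036  0.0837] turn [-0.0011  0.0001  0.0075]
```

```bash
python3 -m jog '[[[-0.0013,0.0033,0,0,0,0],[0,0,0,0,0,0],[0,0,0,0,0,0]]]'; python3 -m jog '[[[0,0,0.01,0,0,0],[0,0,0.012,0,0,0],[0,0,0.012,0,0,0],[0,0,0,0,0,0]]]'
```

```text
clock: 17.62
tool_pos: [0.501, -0.3696, 0.202]
eef_rot: [0.998, 0.062, 0.001, 0.0]
contact_force: [0.2, -0.2, -1.4]
opening: 0.315
finger_force: 60.0
clock: 18.12
tool_pos: [0.4999, -0.3687, 0.1656]
eef_rot: [0.998, 0.062, -0.001, -0.001]
contact_force: [-0.2, 1.0, -1.4]
opening: 0.309
finger_force: 60.0
```

In the hole with no contact force. I'll go down to rest height and release.

```bash
python3 -m jog '[[[0,0,0.015,0,0,0],[0,0,0.015,0,0,0],[0,0,0.012,0,0,0],[0,0,0.004,0,0,0],[0,0,0.002,0,0,0],[0,0,0,0,0,0]]]'
```

```text
clock: 18.88
tool_pos: [0.5009, -0.3694, 0.1195]
eef_rot: [0.998, 0.062, 0.0, 0.0]
contact_force: [0.7, -0.2, -0.5]
opening: 0.312
finger_force: 60.0
```

```bash
python3 -m jog '[[[0,0,0.001,0,0,0],[0,0,0.0015,0,0,0],[0,0,0,0,0,0]]]'; python3 -m jog '[[[0,0,0,0,0,0],[0,0,0,0,0,0],[0,0,0,0,0,0]]]' 0.05 20;  python3 -m jog '[[[0,0,-0.02,0,0,0],[0,0,-0.04,0,0,0],[0,0,-0.05,0,0,0],[0,0,-0.04,0,0,0],[0,0,-0.02,0,0,0],[0,0,0,0,0,0]]]'
python3 - <<'E'
from h import *
import pickle
s=snap("side");o=pickle.load(open("side0.pkl","rb"))
# orange handle mask compare with the start picture
for q in(o,s):
    f=q["frame"][130:180,340:380].astype(int); m=(f[...,0]>110)&(f[...,0]-f[...,2]>70); v,u=np.nonzero(m); print(m.sum(),u.mean()+340,v.mean()+130,v.min()+130,v.max()+130)
plan([.5673,.0026,.29],-4.2+90)
E
```

```text
clock: 19.25
tool_pos: [0.501, -0.3695, 0.1175]
eef_rot: [0.998, 0.062, 0.0, 0.0]
contact_force: [-0.9, -0.2, 4.0]
opening: 0.31
finger_force: 60.0
clock: 19.62
tool_pos: [0.5007, -0.3693, 0.1166]
eef_rot: [0.998, 0.062, -0.0, -0.0]
contact_force: [-0.2, 1.1, -0.2]
opening: 0.567
finger_force: 0.0
clock: 20.38
tool_pos: [0.5015, -0.3698, 0.2882]
eef_rot: [0.998, 0.062, 0.001, 0.001]
contact_force: [-0.2, -0.4, 0.1]
opening: 0.57
finger_force: 0.0
192 359.34375 156.47395833333334 142 175
172 359.50581395348837 156.20348837209303 142 175
t 20.425 pos [ 0.5007 -0.3693  0.2867] yaw 7.150022275438996 q7 -0.9885894351000766 F [-0.4951  0.4238 -0.1769] open 0.04995748262651355 ff 0.0
shift [ 0.1124 -0.3607 -0.0034] turn [ 0.0006 -0.     -1.3727]
```

```bash
python3 -m jog '[[[0.006,-0.02,0,0,0,0],[0.014,-0.044,0,0,0,0],[0.017,-0.053,0,0,0,0],[0.017,-0.053,0,0,0,0],[0.017,-0.053,0,0,0,0],[0.017,-0.053,0,0,0,0],[0.015,-0.046,0,0,0,0],[0.0105,-0.036,0,0,0,0],[0,0,0,0,0,-0.17],[0,0,0,0,0,-0.17],[0,0,0,0,0,-0.17],[0,0,0,0,0,-0.17]]]' 0.06; python3 -m jog '[[[0,0,0,0,0,-0.17],[0,0,0,0,0,-0.17],[0,0,0,0,0,-0.17],[0,0,0,0,0,-0.18],[0,0,0,0,0,0],[0,0,0,0,0,0]]]'
python3 -c "
from h import *
plan([.569,.0026,.141],85.8)"
```

```text
clock: 21.92
tool_pos: [0.5673, 0.0019, 0.2854]
eef_rot: [0.919, 0.395, -0.001, -0.001]
contact_force: [0.3, -0.1, 0.6]
opening: 0.681
finger_force: 0.0
clock: 22.68
tool_pos: [0.5681, 0.0008, 0.2861]
eef_rot: [0.734, 0.679, -0.0, -0.001]
contact_force: [0.3, -0.9, -0.4]
opening: 0.68
finger_force: 0.0
t 22.675 pos [0.5681 0.0008 0.2861] yaw 85.53906182347833 q7 -0.511757609885815 F [ 0.301  -0.8671 -0.4242] open 0.05981123227408189 ff 0.0
shift [0.0018 0.0009 0.1451] turn [-0.0014 -0.0001 -0.0046]
```

```bash
python3 -m jog '[[[0.0018,0.0009,0.025,0,0,0],[0,0,0.04,0,0,0],[0,0,0.04,0,0,0],[0,0,0.025,0,0,0],[0,0,0.012,0,0,0],[0,0,0.003,0,0,0],[0,0,0,0,0,0]]]'; python3 -m jog '[[[0,0,0,0,0,0],[0,0,0,0,0,0],[0,0,0,0,0,0],[0,0,0,0,0,0]]]' 0.003 40; python3 -c "
from h import *
plan([.569,.0026,.141],85.8)"
```

```text
clock: 23.55
tool_pos: [0.5703, 0.002, 0.1424]
eef_rot: [0.734, 0.68, 0.001, 0.0]
contact_force: [-0.1, 0.4, 0.3]
opening: 0.68
finger_force: 0.0
clock: 24.05
tool_pos: [0.5698, 0.0017, 0.1418]
eef_rot: [0.733, 0.68, 0.0, 0.0]
contact_force: [-0.2, -0.7, 0.3]
opening: 0.252
finger_force: 0.0
t 24.05 pos [0.5698 0.0017 0.1418] yaw 85.64074143561078 q7 -0.6432867706862873 F [-0.1791 -0.7452  0.2889] open 0.022146738807823325 ff 0.0
shift [ 0.0008 -0.0009  0.0008] turn [ 0.0002  0.     -0.0028]
```

```bash
python3 -m jog '[[[0,0,0,0,0,0],[0,0,0,0,0,0],[0,0,0,0,0,0]]]'; python3 -m jog '[[[0,0,-0.002,0,0,0],[0,0,-0.003,0,0,0],[0,0,0,0,0,0]]]'
```

```text
clock: 24.42
tool_pos: [0.5693, 0.0018, 0.1417]
eef_rot: [0.733, 0.68, -0.0, -0.0]
contact_force: [-1.9, 0.7, 2.1]
opening: 0.127
finger_force: 40.0
clock: 24.8
tool_pos: [0.5699, 0.0017, 0.1467]
eef_rot: [0.734, 0.68, 0.0, 0.0]
contact_force: [0.1, 0.1, -4.5]
opening: 0.128
finger_force: 40.0
```

```bash
python3 -m jog '[[[0,0,-0.006,0,0,0],[0,0,-0.012,0,0,0],[0,0,-0.018,0,0,0],[0,0,-0.016,0,0,0],[0,0,-0.008,0,0,0],[0,0,-0.003,0,0,0],[0,0,0,0,0,0]]]'; python3 -c "
from h import *
plan([.479,.3565,.21],88)"
```

```text
clock: 25.68
tool_pos: [0.5696, 0.0017, 0.2096]
eef_rot: [0.733, 0.68, -0.0, -0.0]
contact_force: [-0.5, -0.1, -4.9]
opening: 0.123
finger_force: 40.0
t 25.675 pos [0.5696 0.0017 0.2096] yaw 85.64504495745307 q7 -0.5794789249000751 F [-0.5271 -0.1194 -4.8757] open 0.010859871542560105 ff 39.98909533023834
shift [ 0.3469 -0.1173 -0.0005] turn [-0.0004  0.0002 -0.0411]
```

```bash
python3 -m jog '[[[0.012,-0.004,0,0,0,0],[0.025,-0.008,0,0,0,0],[0.035,-0.012,0,0,0,0],[0.04,-0.0135,0,0,0,0],[0.042,-0.0145,0,0,0,0],[0.042,-0.0145,0,0,0,0],[0.042,-0.0145,0,0,0,0],[0.04,-0.0135,0,0,0,0],[0.032,-0.011,0,0,0,0],[0.022,-0.008,0,0,0,0],[0.012,-0.0035,0,0,0,0],[0.003,0,0,0,0,-0.04]]]'; python3 -m jog '[[[0,0,0,0,0,0],[0,0,0.01,0,0,0],[0,0,0.02,0,0,0],[0,0,0.03,0,0,0],[0,0,0.03,0,0,0],[0,0,0.025,0,0,0],[0,0,0.015,0,0,0],[0,0,0.008,0,0,0],[0,0,0,0,0,0],[0,0,0,0,0,0]]]'; python3 -c "
from h import *
plan([.479,.3565,.0417],88)"
```

```text
clock: 27.18
tool_pos: [0.4787, 0.3574, 0.2094]
eef_rot: [0.718, 0.696, -0.0, -0.0]
contact_force: [-0.4, -0.9, -4.9]
opening: 0.128
finger_force: 40.0
clock: 28.42
tool_pos: [0.48, 0.3571, 0.0725]
eef_rot: [0.72, 0.694, 0.001, 0.0]
contact_force: [-0.1, 0.4, -3.9]
opening: 0.128
finger_force: 40.0
t 28.425 pos [0.48   0.3571 0.0725] yaw 87.93246462189865 q7 -1.2343710608172818 F [-0.0828  0.432  -3.903 ] open 0.011254888107797113 ff 39.98939171433449
shift [-0.0007 -0.001   0.0308] turn [ 0.0012 -0.0012 -0.0012]
```

```bash
python3 -m jog '[[[0,0,0.01,0,0,0],[0,0,0.01,0,0,0],[0,0,0.005,0,0,0],[0,0,0.003,0,0,0],[0,0,0.001,0,0,0],[0,0,0,0,0,0]]]'
```

```text
clock: 29.18
tool_pos: [0.4796, 0.3568, 0.0428]
eef_rot: [0.72, 0.694, 0.0, 0.0]
contact_force: [-1.1, 0.7, -5.1]
opening: 0.127
finger_force: 40.0
```

```bash
python3 -m jog '[[[0,0,0.001,0,0,0],[0,0,0.001,0,0,0],[0,0,0,0,0,0]]]'
```

```text
clock: 29.55
tool_pos: [0.4797, 0.3569, 0.0417]
eef_rot: [0.72, 0.694, 0.0, 0.0]
contact_force: [-1.5, -1.5, 5.3]
opening: 0.132
finger_force: 40.0
```

```bash
python3 -m jog '[[[0,0,0,0,0,0],[0,0,0,0,0,0],[0,0,0,0,0,0]]]' 0.06 20; python3 -m jog '[[[0,0,-0.01,0,0,0],[0,0,-0.02,0,0,0],[0,0,-0.04,0,0,0],[0,0,-0.05,0,0,0],[0,0,-0.05,0,0,0],[0,0,-0.02,0,0,0],[0,0,0,0,0,0]]]'
python3 - <<'E'
from h import *
s=snap("side"); import pickle; pickle.dump(s,open("g7.pkl","wb"))
f=s["frame"][230:480,180:400].astype(int)
g=(f.min(2)>95)&(np.ptp(f,2)<35); n,l,st,c=cv2.connectedComponentsWithStats(g.astype(np.uint8))
for i in range(1,n):
    if st[i,4]>40: print(st[i],c[i]+[180,230],at_z(s,*(c[i]+[180,230]),.024))
plan([.569,.04,.24],-4.2)
E
```

```text
clock: 29.92
tool_pos: [0.4796, 0.3569, 0.0406]
eef_rot: [0.72, 0.694, 0.0, -0.0]
contact_force: [0.9, 0.6, 0.6]
opening: 0.446
finger_force: 0.0
clock: 30.8
tool_pos: [0.4802, 0.3574, 0.2328]
eef_rot: [0.72, 0.694, 0.002, 0.0]
contact_force: [-0.1, 0.7, 0.2]
opening: 0.678
finger_force: 0.0
[    0     0   220   250 34770] [293.3003 370.2255] [0.5224 0.3381 0.024 ]
[ 58 117  21  19 313] [248.2843 356.099 ] [0.6118 0.3204 0.024 ]
[118 178  13  10  79] [304.3797 412.4684] [0.483  0.4261 0.024 ]
t 30.85 pos [0.4796 0.3566 0.2312] yaw 87.92915089828371 q7 -1.1141547275344537 F [-1.0001 -0.4469 -0.6073] open 0.0598141667538104 ff 0.0
shift [-0.3131  0.1008 -0.0089] turn [ 0.0004 -0.0011  1.608 ]
```

```bash
python3 - <<'E'
from h import *
yaw=np.radians(-4.2)
M=np.array([[np.cos(yaw),-np.sin(yaw)],[np.sin(yaw),np.cos(yaw)]])
C=np.array([.567,.001])
for n in("top","side"):
    s=snap(n); f=s["frame"].astype(int)
    H=np.array([np.r_[C+M@np.array(p),.12] for p in[(-56,-80),(56,-80),(56,80),(-56,80)] for p in[np.array(p)/1000]])
    poly=np.array([proj(s,h) for h in H]).astype(int)
    m=np.zeros(f.shape[:2],np.uint8); cv2.fillPoly(m,[poly],1)
    red=(m>0)&(f[...,0]>90)&(f[...,0]>2.2*f[...,1])&(f[...,0]>2.2*f[...,2])
    k,l,st,c=cv2.connectedComponentsWithStats(red.astype(np.uint8))
    for i in range(1,k):
        if st[i,4]>8: print(n,st[i],c[i],at_z(s,*c[i],.100), "exp",proj(s,np.r_[C+M@[0,.04],.1]))
    fc=[at_z(s,*p,.12) for p in poly]
# ascii map of the top view opening
E
```

```text
top [288 214  29  20 341] [299.1701 222.478 ] [0.6111 0.0536 0.1   ] exp [303.5938 237.7063]
top [334 219  17  20 213] [342.7371 225.8169] [ 0.6039 -0.0643  0.1   ] exp [303.5938 237.7063]
top [301 233   7   9  49] [304.3469 237.3878] [0.5708 0.0389 0.1   ] exp [303.5938 237.7063]
top [286 243  62  19 447] [314.7651 254.906 ] [0.5239 0.01   0.1   ] exp [303.5938 237.7063]
```

```bash
python3 -m jog '[[[-0.015,0.005,0,0,0,0],[-0.035,0.011,0,0,0,0],[-0.05,0.016,0,0,0,0],[-0.054,0.0175,0,0,0,0],[-0.054,0.0175,0,0,0,0],[-0.05,0.016,0,0,0,0],[-0.034,0.011,0,0,0,0],[-0.019,0.008,0,0,0,0.037],[0,0,0,0,0,0],[0,0,0,0,0,0]]]' 0.05 15; python3 -c "
from h import *
plan([.5715,.0415,.079],85.8)"
```

```text
clock: 32.2
tool_pos: [0.5697, 0.0444, 0.2307]
eef_rot: [0.731, 0.682, 0.0, -0.001]
contact_force: [0.3, 0.9, -0.4]
opening: 0.568
finger_force: 0.0
t 32.2 pos [0.5697 0.0444 0.2307] yaw 85.98104630518043 q7 -0.6219082175739772 F [ 0.3003  0.8743 -0.3594] open 0.049943832729794115 ff 0.0
shift [-0.003   0.0021  0.1517] turn [-0.0005 -0.0014  0.0032]
```

```bash
python3 -m jog '[[[-0.0025,0.0018,0.025,0,0,0],[0,0,0.04,0,0,0],[0,0,0.035,0,0,0],[0,0,0.025,0,0,0],[0,0,0.015,0,0,0],[0,0,0.008,0,0,0],[0,0,0.003,0,0,0],[0,0,0,0,0,0]]]'; python3 -m jog '[[[0,0,0,0,0,0],[0,0,0,0,0,0],[0,0,0,0,0,0],[0,0,0,0,0,0]]]' 0.01 20; python3 -c "
from h import *
plan([.5715,.0415,.079],85.8)"
```

```text
clock: 33.2
tool_pos: [0.5722, 0.0398, 0.0803]
eef_rot: [0.732, 0.681, 0.0, 0.0]
contact_force: [0.4, 0.3, -0.9]
opening: 0.572
finger_force: 0.0
clock: 33.7
tool_pos: [0.5714, 0.0396, 0.0798]
eef_rot: [0.732, 0.681, -0.0, -0.0]
contact_force: [-2.0, -0.0, 2.0]
opening: 0.321
finger_force: 19.4
t 33.7 pos [0.5714 0.0396 0.0798] yaw 85.81776425708792 q7 -0.7558672200988434 F [-2.0327 -0.034   2.0159] open 0.028247557658954973 ff 19.393069334328175
shift [ 0.0019 -0.      0.0008] turn [-0.0007  0.0002  0.0003]
```

```bash
python3 -m jog '[[[0,0,0,0,0,0],[-0.0026,0,-0.0102,0,0,0],[-0.0039,0,-0.0099,0,0,0],[-0.0049,0,-0.0093,0,0,0],[-0.0059,0,-0.0087,0,0,0],[-0.0069,0,-0.008,0,0,0],[0,0,0,0,0,0]]]'
```

```text
clock: 34.58
tool_pos: [0.5695, 0.0136, 0.1265]
eef_rot: [0.733, 0.68, -0.001, 0.001]
contact_force: [-4.3, -2.8, -1.6]
opening: 0.31
finger_force: 18.5
```

```bash
python3 -m jog '[[[-0.0078,0,-0.0071,0,0,0],[-0.0086,0,-0.0062,0,0,0],[-0.0092,0,-0.0051,0,0,0],[-0.0097,0,-0.0041,0,0,0],[-0.0102,0,-0.0029,0,0,0],[0,0,0,0,0,0]]]'
```

```text
clock: 35.33
tool_pos: [0.5669, -0.0212, 0.1497]
eef_rot: [0.73, 0.683, 0.005, -0.005]
contact_force: [3.1, 13.1, -31.7]
opening: 0.29
finger_force: 25.0
```

```bash
python3 -m jog '[[[0,0,0.002,0,0,0],[0,0,0.0015,0,0,0],[0,0,0,0,0,0]]]'; python3 -c "
from h import *
plan([.5664,-.0296,.151],85.8); print(get_state()['moment'])
s=snap('side')
import pickle; pickle.dump(s,open('g8.pkl','wb'))"
```

```text
clock: 35.7
tool_pos: [0.5671, -0.0212, 0.1493]
eef_rot: [0.73, 0.683, 0.005, -0.003]
contact_force: [-4.9, 12.1, -6.7]
opening: 0.286
finger_force: 24.9
t 35.7 pos [ 0.5671 -0.0212  0.1493] yaw 86.17325741107096 q7 -0.5901657684993452 F [-4.8642 12.101  -6.666 ] open 0.02513963017885792 ff 24.888112675398588
shift [-0.0084 -0.0001 -0.0018] turn [ 0.0016 -0.0115  0.0065]
[ 2.52    0.8854 -0.0869]
```

```bash
python3 -m jog '[[[-0.004,0,0,0,0,0],[-0.003,0,0,0,0,0],[0,0,0,0,0,0]]]'; python3 - <<'E'
from h import *
import pickle
print(get_state()['moment'])
s=snap('side'); f=s["frame"].astype(int)
yaw=np.radians(-4.2); C=np.array([.568,.002])
Mx=np.array([[np.cos(yaw),-np.sin(yaw)],[np.sin(yaw),np.cos(yaw)]])
for th in(.9,1.0,1.1,1.2):
    a=.1974+th; print(th,proj(s,np.r_[C+Mx@[0,-.05+.0918*np.cos(a)],.08+.0918*np.sin(a)]))
u0,v0=map(int,proj(s,[.567,-.03,.17]))
for v in range(v0-14,v0+24): print(v,' '.join('R' if (p[0]>2*p[1] and p[0]>2*p[2] and p[0]>60) else ('#' if p.sum()<150 else ('g' if p.sum()<360 else '.')) for p in f[v,u0-24:u0+24]))
print(u0-24)
E
```

```text
clock: 36.12
tool_pos: [0.5671, -0.0214, 0.1494]
eef_rot: [0.729, 0.685, 0.009, -0.006]
contact_force: [-3.8, 22.9, -10.0]
opening: 0.286
finger_force: 25.5
[ 4.8669  0.8729 -0.1225]
0.9 [308.0666 207.4647]
1.0 [309.1198 204.1421]
1.1 [310.2068 201.1135]
1.2 [311.3147 198.4101]
184 g g g # # # # # # # # # # # # g . . . . . . . . . . . . g g # # # # # # # # # # g g g g g g g g
185 . g g g g g g g g # # # # # # g . . . . . . . . . . . . . g g # # # # # # # # # g g g g g g g g
186 . . . . . . . g g g # # # # # g . . . . . . . . . . . . . g g # # # # # # # # # g g g g g g g g
187 . . . . . . . . . g g # # # # g g . . . . . . . . . . . . . g # # # # # # # # # # g g . . . . .
188 . . . . . . . . . . g # # # # g g . . . . . . . . . . . . . g # # # # # # # # # g g . . . . . .
189 . . . . . . . . . . g # # # # # g g g . . . . . . . . . . . g g # # # # # # # g g . . . . . . .
190 . . . . . . . . . . g # # # # # # # g . . . . . . . . . . . . g # # # # # # g g . . . . . . . .
191 . . . . . . . . . . g # # # # # # # g . . . . . . . . . . . g g # # # # # g g . . . . . . . . .
192 . . . . . . . . .
[... 2282 characters left out ...]
 R R R R R R R R R R R R R R R R R R g g g . . . . . . g g g g g g g R R R R R R R R R R R R R R
216 R R R R R R R R R R R R R R R R R R g g g . . . . . . g g g g g g g R R R R R R R R R R R R R R
217 R R R R R R R R R R R R R R R R R R g g g . . . . . g g g g g g g g R R R R R R R R R R R R R R
218 R R R R R R R R R R R R R R R R R R R g g g . . . . g g g g g g g g g R R R R R R R R R R R R R
219 R R R R R R R R R R R R R R R R R R g g g g . . . . g g g g g g g g g g R R R R R R R R R R R R
220 R R R R R R R R R R R R R R R R R R g g g g . . . g g g g g g g g g g g g R R R R R R R R R R R
221 R R R R R R R R R R R R R R R R R R g g g g g g . g g g g g g g g g g g g R R R R R R R R R R R
286
```

```bash
python3 -m jog '[[[0.005,0,0,0,0,0],[0.005,0,0,0,0,0],[0,0,0,0,0,0]]]'; python3 -m jog '[[[0,0,0,0,0,0],[0,0,0,0,0,0],[0,0,0,0,0,0],[0,0,0,0,0,0]]]' 0.05 ;  python3 -m jog '[[[0,0,-0.01,0,0,0],[0,0,-0.03,0,0,0],[0,0,-0.05,0,0,0],[0,0,-0.05,0,0,0],[0,0,-0.03,0,0,0],[0,0,0,0,0,0]]]'
python3 - <<'E'
from h import *
s=snap('side'); f=s["frame"].astype(int)
ch=lambda p:'R' if (p[0]>2*p[1] and p[0]>2*p[2] and p[0]>60) else ('#' if p.sum()<150 else ('g' if p.sum()<360 else '.'))
for v in range(186,232): print(v,''.join(ch(p) for p in f[v,286:336]))
yaw=np.radians(-4.2); C=np.array([.568,.002])
Mx=np.array([[np.cos(yaw),-np.sin(yaw)],[np.sin(yaw),np.cos(yaw)]])
t=snap('top')
for th in(.9,1.0,1.1,1.2):
    a=.1974+th; p=np.r_[C+Mx@[0,-.05+.0918*np.cos(a)],.08+.0918*np.sin(a)]; print(th,proj(s,p),proj(t,p))
E
```

```text
clock: 36.55
tool_pos: [0.5671, -0.0211, 0.1492]
eef_rot: [0.731, 0.682, 0.003, -0.002]
contact_force: [-3.6, 8.2, -5.4]
opening: 0.288
finger_force: 24.6
clock: 37.05
tool_pos: [0.5676, -0.0274, 0.1483]
eef_rot: [0.733, 0.681, 0.0, 0.001]
contact_force: [-0.7, -0.8, -0.1]
opening: 0.569
finger_force: 0.0
clock: 37.8
tool_pos: [0.5684, -0.0266, 0.3208]
eef_rot: [0.733, 0.681, 0.002, 0.002]
contact_force: [0.4, 0.6, -0.6]
opening: 0.567
finger_force: 0.0
186 ..................................................
187 ..................................................
188 ..................................................
189 ..................................................
190 ..................................................
191 ..................................................
192 ..................................................
193 ..................................................
194 RR...................RR...........................
195 RRRRRRRRR...........RRRRRRRRRRg...................
196 RRRRRRRRRRRRRRRRRR.RRRRRRRRRRRRg..................
197 RRRRRRRRRRRRRRRRRRRRRRRRRRRRRRRg.
[... 1363 characters left out ...]
ggggggggggggggggRRRRRRRRRRRRR
223 RRRRRRRRRRRRRRRRgg..ggggggggggggggggggRRRRRRRRRRRR
224 RRRRRRRRRRRRRRRRg...gggggggggggggggggggRRRRRRRRRRR
225 RRRRRRRRRRRRRRRgg...gggggggggggggggg..ggRRRRRRRRRR
226 RRRRRRRRRRRRRRRg....ggggggggggggggg...ggRRRRRRRRRR
227 RRRRRRRRRRRRRRRgg..gggggggggggggggg...ggRRRRRRRRRR
228 RRRRRRRRRRRRRRRggggggggggggggggggg...ggRRRRRRRRRRR
229 RRRRRRRRRRRRRRRggggggggggggggggggg...ggRRRRRRRRRRR
230 RRRRRRRRRRRRRRRggggggg##g#####gggg..gggRRRRRRRRRRR
231 RRRRRRRRRRRRRRRggggggg##########gggggggRRRRRRRRRRR
0.9 [308.0666 207.4647] [321.2383 236.3492]
1.0 [309.1198 204.1421] [324.4709 236.4724]
1.1 [310.2068 201.1135] [327.8412 236.6446]
1.2 [311.3147 198.4101] [331.3108 236.864 ]
```

```bash
python3 -c "
from h import *
print(finish_job())"
```

```text
the job is handed in; nothing more can be done
None
```

The job is handed in at about 38 s of the 72 s allowed, with every step carried out. The judge gave no verdict, so success is my reading of the forces and pictures: both cams turned to their stops, the screwdriver back in its rack hole, the panel lying on the clear part of the mat, and the pressure arm standing at about 1.1–1.2 rad (stop is 1.2).

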